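# Move the solar reference cell from the bench socket to the tilted test stand

## Robot

A 6-joint arm with a two-finger parallel gripper is mounted at the origin on the work surface. World frame = base frame: x ahead of the robot, y to its left, z up, the work surface at z = 0. Lengths are in m, angles in rad, forces in N, time in s.
With the tool pointing down it reaches from about 0.25 to 0.8 m from the base axis. Payload 8.5 kg.
Tool frame: the origin (TCP) lies midway between the tips of the shut fingers; the grasp point (between the pads) lies 19 mm behind it; z points along the fingers, y is the line along which they close (so a half turn about z gives the same grasp; the last joint's range is limited). The gripper opens to 85 mm and grips with 20 to 120 N. Pads are 22 mm wide; open, the fingers measure 114 mm over their backs; the gripper's body (76 mm by 85 mm) begins 54 mm behind the grasp point. The pads swing forward as they close: fully open they stand 13 mm farther back than shut.
Start: joints at [-1.133, 0.238, -0.013, 1.319, 0, 1.571], TCP at [0.223, -0.475, 0.231] pointing down, gripper open.
Joint ranges: [-2.66, 2.66], [-1.03, 1.9], [-1.14, 1.46], [-1.82, 2.27], [-1.45, 1.34], [-3.14, 3.14]. Speed limits (rad/s): [2.22, 2.22, 2.79, 3.14, 3.14, 3.14].

## Interface

Orientations are given as a unit quaternion [x, y, z, w].
In Python, from plant import ctrl gives the robot as it stands.
- The arm moves only by the shell command python3 -m jog 'ROWS' [FORCE]. ROWS is JSON, a list that holds one entry, the list of rows, each a list of 7 numbers: the shift along the world's x, y, z in m, then the turn, a rotation vector about the world's x, y, z in degrees, then the finger opening in m, from 0 to 0.0854. In form: [[[x, y, z, wx, wy, wz, hand], ...]]. A call has 1 to 20 rows; each row is the pose to reach, as a shift and turn from the pose commanded when the call began; what a row does not reach only later rows make up. A row lasts 1/10 s, in which the tool goes at most 50 mm and 8.59 degrees, less where a joint would pass 70% of its speed; a pose out of reach is approached as far as the arm can. A call with a gripper value outside its range is refused whole. The fingers move at their own pace and stop on an object; FORCE is the grip in N (left out, the last holds). Time passes only in rows, so rows that repeat a pose let the fingers close. It gives the time, the measured TCP pose, the force, the opening and the grip force at its end, in the units of the state.
- ctrl.state(): the state, without advancing time (a new reading comes with each control period).
- ctrl.read_camera(name): name is "side" or "top"; returns a dict with "pixels" (420x560x3 uint8, red, green, blue), "range_z" (420x560 float32, m along the optical axis (not along the pixel's ray), 0 where there is no reading), "fx", "fy", "cx", "cy" (pixels), "origin" and "attitude" of the camera in the world. Camera axes: x right, y down, z forward; pixel columns grow to the right and rows downward; lengths in m; the calibration is good to about 2 mm. A picture is of the moment at which its call begins.
- ctrl.hand_in(): hands the job in; it is judged then, once.
The state is a dict: "time": time; "joints": joint angles; "joint_velocities": joint speeds; "joint_efforts": joint torques, N m; "position": TCP position; "ee_rot": TCP orientation; "force": force on the tool from outside, world axes, zero at the start; "ft_torque": the same for the moment, N m; "gripper_width": opening from 0.0 (shut) to 1.0 (fully open); "finger_force": force on a finger pad.
Only numpy, scipy, OpenCV 4.12 (cv2) and the standard library are available. Lean on these libraries where they do the work, as an engineer would, in place of code of your own. Each camera call takes 0.05 s, during which the arm holds its last target. There are 200 camera calls.

## Task

Free the reference-cell head from the upright bench socket by pushing the drift that fits through the slot under its shank until the head has clearly risen, some 8 mm, without touching the head meanwhile, and leave that drift in the slot. Then lift the head out, start its taper shank in the tilted socket of the test stand with the housing turned about 45 degrees away from its final line, push and twist it into line, and press it fully home, flange flush on the socket mouth, and let go. Leave the other drift, bottle, meter, carton and screwdriver where they are.

Things in the scene. Friction and masses are not known exactly. Their poses are not given: they have to be found in the camera images.
- head: Solar reference-cell head, 0.35 kg. From z=+52 mm down: aluminium housing 40 (x) x 64 (y) mm to +16, neck, flange dia 42 (+6 to 0), taper shank 60 mm (dia 32 to 22), flat greased tang 18 (x) x 13 (y) mm from -60 to -76. Origin: on the shank axis at the flange underside; z up to the black cell. Starts home in the bench socket. Grip across the 40 mm sides. Half-turn symmetric about z.
- tower_mouth (a point): Mouth of the upright bench socket: centre of its top rim, 116 mm above the table; z up along the bore, x along the drift slot below. Head home: origin here. Outside dia 50; taper bore 60 deep, 0.4 mm radial play at home; two spring pads hold the shank (pulling out straight takes 5 to 10 N over its weight). Fixed to the table.
- tower_slot (a point): Centre of the drift slot's floor, 30 mm above the table, below tower_mouth; same axes. The slot runs along x through the 60 x 60 mm foot, 17 wide (y; ends flared to 29), 26 high, open at both ends. With the head home, 10 mm is left between tang and slot floor. Foot stands on a 100 x 100 x 8 mm plate.
- drift_thin: Steel wedge that fits the slot: 190 long (x, tip at +95), 12 thick (y), underside z=0. Top 5 mm high at the tip, rising evenly to 25 at 111 mm from the tip, then 25 high to the butt at x=-95. 0.28 kg. Origin mid-length on the underside. On edge in the rack. With its tip 70 to 80 mm past the socket axis it lifts the head 8 to 10 mm and stays by friction; push 10 to 25 N.
- drift_thick: The other steel wedge: same shape, length and origin but 20 mm thick, too thick for the slot. To be left in the rack.
- rack: Wooden rack fixed to the table: base 150 (x) x 124 (y) x 8 mm, origin at the centre of its underside; ribs 14 mm high above the base from x=-17 to +73 mm make two slots 26 wide at y=+33 and -33. A drift stands in each on the base, tip towards +x, its butt 40 mm past the base's -x edge; which is where varies.
- stand_mouth (a point): Mouth of the tilted socket: centre of its rim; z out along the bore, leaning 23 to 40 degrees roughly towards the robot; x in the leaning plane, along the slot below. Same bore, play and pads as the bench socket. Head home: origin here, head x along this x (either way). Pressing home takes about 10 N. The tilt is clamped stiffly. Outside dia 50.
- bottle: Steel drinking bottle, 68 mm diameter, 210 mm tall, origin at the centre of its underside. Bystander.
- meter: Hand-held multimeter lying on its back, 170 (x) x 85 x 46 mm, origin at the centre of its underside. Bystander.
- carton: Open cardboard box 100 (x) x 130 (y) x 80 mm, origin at the centre of its underside. Bystander.
- driver: Screwdriver, 150 mm long, lying along its x. Bystander.
- stand_slot (a point): Top of the slot in the tilted socket, 60 mm down the bore from stand_mouth; same axes. 17 wide (y), 26 deep, along x. The head's tang enters it only when its x is within 13 degrees of this x; turned further, the head stands 16 mm short of home. Stand: 130 x 120 mm plate, side plates 44 mm either side (y), reaching 120 mm above the table.

How it is judged:
On the way, in this order (a step that is already met when the one before it is completed fails the run):
1. the thin drift, pushed through the slot, has lifted the head at least 6 mm in the bench socket, with no finger on the head (z of head in the frame of tower_mouth between 0.006 and 0.025 m and horizontal distance between head and tower_mouth below 0.008 m and contact force between drift_thin and head above 0.5 N and contact force between the fingers and head below 0.3 N), for 0.2 s.
2. the shank is in the bore of the tilted socket, 8 to 40 mm short of home, with the housing turned at least 30 degrees from its final line (z of head in the frame of stand_mouth between 0.008 and 0.04 m and x of head in the frame of stand_mouth between -0.008 and 0.008 m and y of head in the frame of stand_mouth between -0.008 and 0.008 m and angle between the z axis of head and the z axis of stand_mouth, either way round below 0.2 rad and angle between the x axis of head and the x axis of stand_mouth, either way round above 0.52 rad), for 0.1 s.
At the end, for the whole second after the job is handed in: Head released at rest in the tilted socket: flange within 4 mm of the mouth, axis within 3.5 degrees of the bore, x within 17 degrees of the socket's x (either way); thin drift at rest in the bench slot: middle within 100 mm of its centre, 12 mm of its centre line, -10 to +20 mm from its floor (distance between head and stand_mouth below 0.004 m and angle between the z axis of head and the z axis of stand_mouth, either way round below 0.06 rad and angle between the x axis of head and the x axis of stand_mouth, either way round below 0.3 rad and linear speed of each of head, drift_thin below 0.02 m/s and distance between drift_thin and tower_slot below 0.1 m and y of drift_thin in the frame of tower_slot between -0.012 and 0.012 m and z of drift_thin in the frame of tower_slot between -0.01 and 0.02 m); the robot touches nothing.
It fails at once if the thick drift is moved by more than 40 mm (distance of drift_thick from where it was at the start of the episode above 0.04 m).
It fails at once if a bystander (bottle, meter, carton, screwdriver) is moved by more than 40 mm (distance of any of bottle, meter, carton, driver from where it was at the start of the episode above 0.04 m).
It also fails if it takes over 54 s, if anything falls off the work surface, if the arm or the gripper's body presses on something with over 40 N, if the wrist force passes 120 N, or if a joint passes its speed limit or range.

## Working session

There is one attempt and no reset: what is moved stays moved. The work goes in short steps, Python scripts to look and compute and a shell command to move; the robot and the scene stay as the last step left them, time stands still between calls to the robot, and variables do not carry over. Pictures are saved under pics/ and viewed, at most 10 in all, crops included, and the job is handed in when it is done.

```bash
ls; mkdir -p pics
python3 - <<'E'
from plant import ctrl
import cv2,numpy as np
print(ctrl.state())
for n in("side","top"):
    c=ctrl.read_camera(n); np.savez(f"{n}0.npz",**c)
    print(n,c["fx"],c["fy"],c["cx"],c["cy"],c["origin"],c["attitude"])
    cv2.imwrite(f"pics/{n}0.png",c["pixels"][...,::-1])
E
```

```text
pics
{'time': 0.0, 'joints': array([-1.13299113e+00,  2.38771981e-01, -1.42276923e-02,  1.31921859e+00,
        8.88141802e-06,  1.57077532e+00]), 'joint_velocities': array([ 0.00136573,  0.0005019 ,  0.00071491,  0.00235624, -0.00058537,
       -0.00026092]), 'joint_efforts': array([-1.07684820e-03, -5.38780618e+01,  3.46439588e+01,  1.84442679e-02,
       -1.35108980e-04,  2.27345959e-05]), 'position': array([ 0.22240351, -0.47511114,  0.23069259]), 'ee_rot': array([ 9.76133820e-01,  2.17168735e-01, -1.50051355e-04, -6.94970387e-04]), 'force': array([-0.72039484,  0.68035021,  0.5234123 ]), 'ft_torque': array([ 0.00409812, -0.01548582,  0.02246142]), 'finger_force': 0.0, 'gripper_width': 0.9967813390196567}
side 382.3558624338661 382.3558624338661 277.2846491407397 212.962947782188 [ 0.4752151  -0.60576739  0.85877433] [ 0.93799301 -0.08820481  0.02828705 -0.33404919]
top 383.04014171077426 383.04014171077426 281.91794198828023 209.8032447302137 [0.39605363 0.03783351 0.9888157 ] [-0.69503005  0.71063817 -0.07834289  0.07608554]
```

View pics/side0.png

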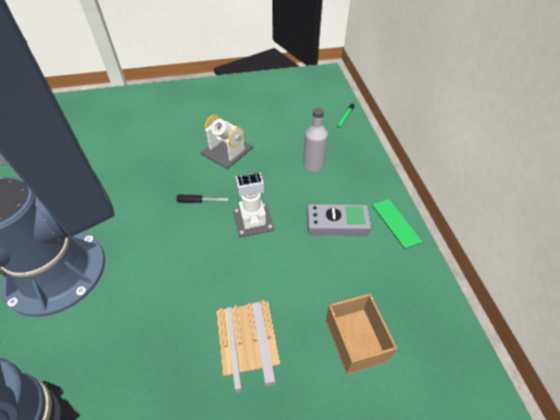

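View pics/top0.png

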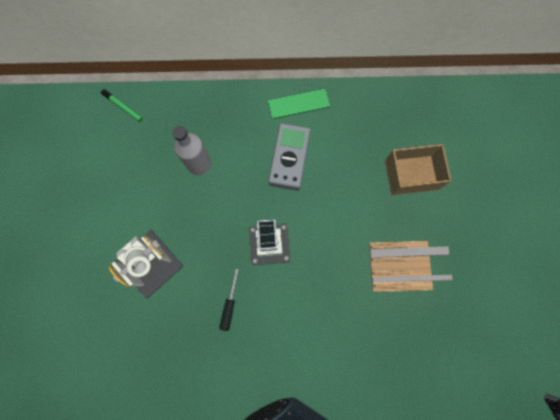

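```bash
cat > h.py <<'E'
import numpy as np,cv2
from scipy.spatial.transform import Rotation as R
def cloud(c):
    v,u=np.mgrid[0:420,0:560]; z=c["range_z"]
    p=np.stack([(u-c["cx"])/c["fx"]*z,(v-c["cy"])/c["fy"]*z,z],-1)
    w=p@R.from_quat(c["attitude"]).as_matrix().T+c["origin"]; w[z==0]=np.nan
    return w
def snap(n):
    from plant import ctrl
    return ctrl.read_camera(n)
def proj(c,P):
    p=(np.atleast_2d(P)-c["origin"])@R.from_quat(c["attitude"]).as_matrix()
    return np.c_[p[:,0]/p[:,2]*c["fx"]+c["cx"],p[:,1]/p[:,2]*c["fy"]+c["cy"]]
def rect(P):
    r=cv2.minAreaRect((P[:,:2]*1000).astype(np.float32)); b=cv2.boxPoints(r)
    e=b[1]-b[0],b[2]-b[1]; L=max(e,key=np.linalg.norm)
    return np.round(r[0],1),np.round(r[1],1),round(float(np.degrees(np.arctan2(L[1],L[0]))),1),len(P)
E
python3 - <<'E'
from h import *
ims=[]
for n,(a,b,w,h) in dict(side=(190,100,100,150),top=(95,205,210,110)).items():
    c=dict(np.load(n+"0.npz")); W=cloud(c); m=np.isfinite(W[...,0]); z=W[...,2]
    print(n,"table z",np.nanmedian(z[230:300,100:200] if n=="side" else z[330:380,100:200]))
    def sel(lo,hi,xy,r):
        k=m&(z>lo)&(z<hi)&(abs(W[...,0]-xy[0])<r[0])&(abs(W[...,1]-xy[1])<r[1]); return W[k]
    for nm,uv in dict(side=dict(head=(250,182),plate=(240,225),stand=(230,140),rackthin=(237,375),rackthick=(268,375)),top=dict(head=(267,235),plate=(258,258),stand=(135,265),rackthin=(445,278),rackthick=(445,251))).items() if 0 else []: pass
    q=dict(side=[(250,182),(240,225),(217,130),(234,360),(265,350),(222,300)],top=[(267,235),(258,258),(135,265),(440,278),(440,251),(380,265)])[n]
    for u,v in q: print((u,v),np.round(W[v,u]*1000))
    cr=c["pixels"][b:b+h,a:a+w,::-1]; f=min(780/w,590/h) if n=="top" else 3.9
    cv2.imwrite(f"pics/{n}crop.png",cv2.resize(cr,None,fx=f,fy=f,interpolation=cv2.INTER_CUBIC))
E
```

```text
side table z 0.001397727656483494
(250, 182) [526.  56. 171.]
(240, 225) [488.  52.  10.]
(217, 130) [462. 370.  97.]
(234, 360) [ 430. -322.   34.]
(265, 350) [ 498. -313.   33.]
(222, 300) [ 416. -163.    2.]
top table z 0.00021192766531208385
(267, 235) [523.  67. 170.]
(258, 258) [490.  96.   5.]
(135, 265) [472. 379.  87.]
(440, 278) [ 428. -353.   33.]
(440, 251) [ 495. -360.   32.]
(380, 265) [ 465. -214.    9.]
```

View pics/topcrop.png

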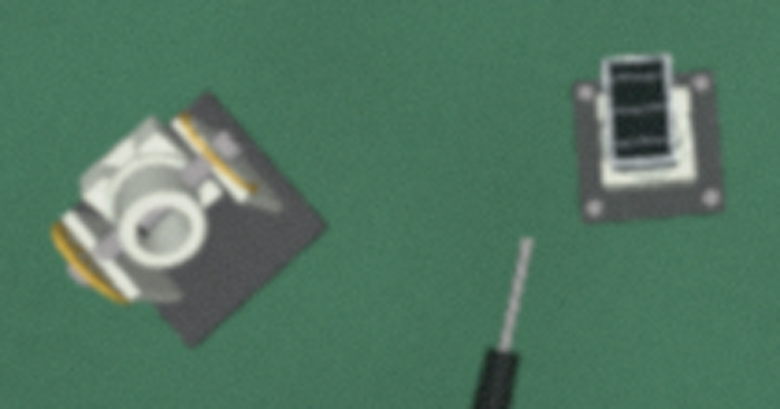

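View pics/sidecrop.png

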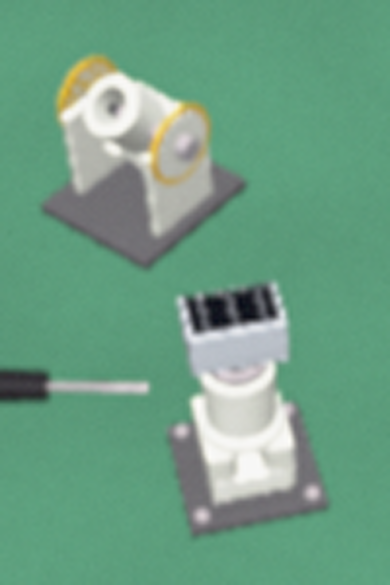

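Run:
```python
from h import *
C={n:dict(np.load(n+"0.npz")) for n in("side","top")}
for n,c in C.items():
    W=cloud(c); z=W[...,2]; px=c["pixels"].astype(int); sat=px.max(-1)-px.min(-1); br=px.mean(-1)
    def box(x0,x1,y0,y1,z0,z1,extra=True): return W[(W[...,0]>x0)&(W[...,0]<x1)&(W[...,1]>y0)&(W[...,1]<y1)&(z>z0)&(z<z1)&extra]
    print(n)
    H=box(.45,.6,0,.13,.155,.185); print("housing",rect(H),"z",np.median(H[:,2]))
    print("plate",rect(box(.43,.6,-.02,.16,.004,.03,(sat<35)&(br<110))))
    D=box(.40,.455,-.42,-.10,.012,.05,(sat<30)); print("thin",rect(D))
    D2=D[D[:,2]>.029]; print("  thin flat",rect(D2),np.median(D2[:,2]))
    D=box(.465,.53,-.42,-.10,.012,.05,(sat<30)); print("thick",rect(D))
    print("rack",rect(box(.36,.58,-.34,-.1,.004,.04,(sat>45)&(px[...,0]>px[...,1]))))
    print("stand plate",rect(box(.35,.65,.25,.5,.004,.02,(sat<35)&(br<110))))
    S=box(.40,.56,.28,.46,.06,.15,(sat<40)&(br>140))
    rng=np.random.default_rng(0); best=(0,)
    k=S[np.linalg.norm(S-[.468,.372,.1],axis=1)<.045]
    for _ in range(3000):
        a=k[rng.choice(len(k),3,0)]; nn=np.cross(a[1]-a[0],a[2]-a[0]); l=np.linalg.norm(nn)
        if l<1e-4: continue
        nn/=l; nn*=np.sign(nn[2])
        if not .7<nn[2]<.95: continue
        i=abs((k-a[0])@nn)<.002
        if i.sum()>best[0]: best=(i.sum(),nn,i)
    I=k[best[2]]; I=I[np.linalg.norm(I-np.median(I,0),axis=1)<.03]; m=I.mean(0); nn=np.linalg.svd(I-m)[2][2]; nn*=np.sign(nn[2])
    print("rim n",nn,"tilt",np.degrees(np.arccos(nn[2])),"az",np.degrees(np.arctan2(nn[1],nn[0])),"cent",m,len(I),len(k))
    B=np.linalg.svd(I-m)[2][:2]; q=(I-m)@B.T; r=cv2.minEnclosingCircle((q*1000).astype(np.float32)); print("  circle",r, m+np.array(r[0])/1000@B)
```

```text
side
housing (array([526.2,  69.7]), array([64.3, 44.8]), 2.7, 393) z 0.16970607511873648
plate (array([507.6,  35.4]), array([ 62.2, 124.2]), -36.3, 49)
thin (array([ 430.8, -284.5]), array([ 12.1, 189.8]), -89.7, 440)
  thin flat (array([ 431.3, -317.8]), array([122.3,  11.9]), 89.9, 274) 0.03364504134426438
thick (array([ 496.5, -283.5]), array([ 19.7, 190.8]), -89.6, 734)
rack (array([ 463.3, -264.1]), array([123.5, 150.8]), -89.7, 2595)
stand plate (array([483.1, 374.1]), array([129.3, 119.1]), 42.0, 114)
rim n [-0.45928419 -0.4385919   0.77246047] tilt 39.42464618632834 az -136.32019439636414 cent [0.46653504 0.36114287 0.11499287] 82 312
  circle ((0.011568025685846806, 1.4189175367355347), 24.881820678710938) [0.46736079 0.36186434 0.11589348]
top
housing (array([526.1,  68.2]), array([64.1, 39.9]), 3.3, 552) z 0.1691183131354016
plate (array([509.7,  89.6]), array([129.9, 146.7]), -86.5, 653)
thin (array([ 429.9, -285.8]), array([ 11.2, 189.7]), -89.5, 366)
  thin flat (array([ 430.3, -322.8]), array([ 11.2, 115.7]), -89.6, 202) 0.032742941561430816
thick (array([ 496.2, -284.6]), array([ 20.3, 191.2]), -89.6, 643)
rack (array([ 462.9, -265.1]), array([122.5, 149.4]), -89.6, 1943)
stand plate (array([483.6, 376. ]), array([130.2, 120. ]), 42.1, 1112)
rim n [-0.44625567 -0.4132918   0.79375422] tilt 37.46225317958433 az -137.1962318170991 cent [0.46711182 0.36148065 0.11536893] 176 674
  circle ((-0.02718663215637207, 0.40472328662872314), 24.86328887939453) [0.46710832 0.36112169 0.11518006]
```

```bash
python3 -m jog '[[[0.208,0.115,-0.13,0,0,65.3,0.04],[0.208,0.115,-0.13,0,0,65.3,0.04],[0.208,0.115,-0.13,0,0,65.3,0.04],[0.208,0.115,-0.13,0,0,65.3,0.04],[0.208,0.115,-0.13,0,0,65.3,0.04],[0.208,0.115,-0.13,0,0,65.3,0.04],[0.208,0.115,-0.13,0,0,65.3,0.04],[0.208,0.115,-0.13,0,0,65.3,0.04],[0.208,0.115,-0.13,0,0,65.3,0.04],[0.208,0.115,-0.13,0,0,65.3,0.04],[0.208,0.115,-0.13,0,0,65.3,0.04]]]' 60
python3 - <<'E'
from plant import ctrl
from h import *
import cv2
c=snap("side"); cv2.imwrite("pics/s1.png",c["pixels"][200:420,130:380,::-1].repeat(2,0).repeat(2,1))
print(ctrl.state())
E
```

```text
time: 1.2
position: [0.4304, -0.3606, 0.1013]
ee_rot: [0.706, 0.709, -0.0, -0.0]
force: [0.3, -0.2, 0.4]
gripper_width: 0.47
finger_force: 0.0
{'time': 1.25, 'joints': array([-6.97365939e-01,  3.72451192e-01, -1.64826363e-01,  1.03347994e+00,
       -4.73514070e-05,  8.68898762e-01]), 'joint_velocities': array([-0.00144852, -0.00127023,  0.0017982 ,  0.00120468, -0.00115364,
       -0.00931758]), 'joint_efforts': array([ 1.13540897e-01, -6.08584142e+01,  3.13640571e+01,  2.12709696e-03,
        3.62256513e-03,  2.99389497e-02]), 'position': array([ 0.4303901 , -0.36059786,  0.10135806]), 'ee_rot': array([ 7.05502796e-01,  7.08707136e-01, -2.19254169e-05,  2.13734491e-05]), 'force': array([ 0.32686027,  0.56067528, -0.40480315]), 'ft_torque': array([ 0.01469673, -0.03723951,  0.05849106]), 'finger_force': 0.0, 'gripper_width': 0.465138217742572}
```

View pics/s1.png

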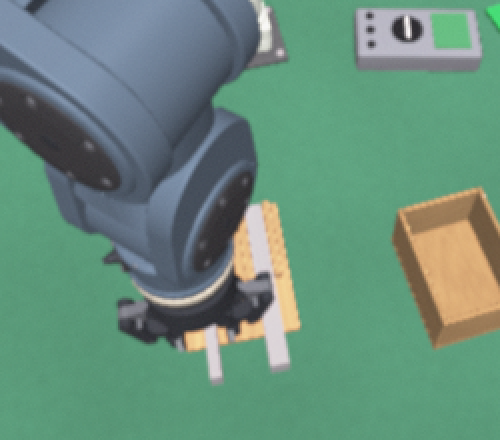

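The picture shows the gripper straddling the thin drift near its butt (crop 215,340), clear of the thick drift (280,340). Next it descends, grips and lifts.

```bash
python3 -m jog '[[[0,0,-0.05,0,0,0,0.04],[0,0,-0.08,0,0,0,0.04],[0,0,-0.092,0,0,0,0.04],[0,0,-0.092,0,0,0,0.04],[0,0,-0.092,0,0,0,0.0],[0,0,-0.092,0,0,0,0.0],[0,0,-0.092,0,0,0,0.0],[0,0,-0.092,0,0,0,0.0],[0,0,-0.092,0,0,0,0.0],[0,0,-0.092,0,0,0,0.0],[0,0,-0.07,0,0,0,0.0],[0,0,-0.05,0,0,0,0.0],[0,0,-0.02,0,0,0,0.0],[0,0,0.0,0,0,0,0.0],[0,0,0.0,0,0,0,0.0],[0,0,0.0,0,0,0,0.0]]]' 110
python3 - <<'E'
from plant import ctrl
from h import *
c=snap("top"); W=cloud(c); print(ctrl.state()["gripper_width"],ctrl.state()["position"])
px=c["pixels"].astype(int); sat=px.max(-1)-px.min(-1)
D=W[(abs(W[...,0]-.43)<.028)&(W[...,1]>-.31)&(W[...,1]<-.1)&(W[...,2]>.07)&(W[...,2]<.15)&(sat<40)]
print(rect(D)); 
for y in np.arange(-.31,-.18,.02):
    k=abs(D[:,1]-y)<.01
    if k.any(): print(y,np.round(np.median(D[k],0),4))
E
```

```text
time: 2.85
position: [0.4307, -0.3606, 0.1016]
ee_rot: [0.705, 0.709, -0.0, 0.001]
force: [0.4, 0.1, -3.1]
gripper_width: 0.116
finger_force: 107.9
0.11333031003468069 [ 0.43018631 -0.36018607  0.10071845]
(array([ 429.4, -249.4]), array([ 11.7, 120.6]), -89.8, 305)
-0.31 [ 0.4296 -0.3039  0.1236]
-0.29 [ 0.4301 -0.2901  0.1211]
-0.26999999999999996 [ 0.4288 -0.2705  0.1178]
-0.24999999999999994 [ 0.4292 -0.2504  0.1141]
-0.22999999999999993 [ 0.4297 -0.2297  0.1107]
-0.2099999999999999 [ 0.4302 -0.2103  0.1068]
-0.1899999999999999 [ 0.4286 -0.1948  0.1042]
```

Run:
```python
from h import *
c=dict(np.load("top0.npz")); W=cloud(c); px=c["pixels"].astype(int); sat=px.max(-1)-px.min(-1); br=px.mean(-1)
m=((W[...,2]>.003)&(W[...,2]<.014)&(sat<35)&(br<125)&(abs(W[...,0]-.526)<.065)&(abs(W[...,1]-.069)<.065)).astype(np.uint8)
n,l,s,_=cv2.connectedComponentsWithStats(m); k=1+s[1:,4].argmax(); P=W[l==k]; print(rect(P))
# sides
for ax in(0,1):
  for sg in(-1,1):
    o=1-ax; pts=[]
    for t in np.arange(-.036,.04,.006):
        q=P[abs(P[:,o]-[.526,.069][o]-t)<.003]
        if len(q): pts.append((t,sg*max(sg*q[:,ax])))
    pts=np.array(pts); f=np.polyfit(*pts.T,1); print(ax,sg,np.degrees(np.arctan(f[0])),f[1],np.std(pts[:,1]-np.polyval(f,pts[:,0])))
for yaw in(92.7,93,93.3):
    d=np.array([np.cos(np.radians(yaw)),np.sin(np.radians(yaw))]); 
    for tip in(-.065,0,.075): print(yaw,tip,np.array([.5261,.069])+d*(tip-.171))
```

```text
(array([525.2,  67.6]), array([101.7, 102.4]), -86.5, 712)
0 -1 -4.772830216871688 0.4764736161911289 0.0010081914533346243
0 1 -29.805469337082947 0.5322285310822287 0.03775442364943011
1 -1 2.992511723080487 0.019082781704073605 0.0011060545242106263
1 1 2.453204379316298 0.11736330654914288 0.0007128254845718868
92.7 -0.065 [ 0.53721712 -0.16673801]
92.7 0 [ 0.5341552  -0.10181017]
92.7 0.075 [ 0.53062222 -0.02689343]
93 -0.065 [ 0.53845129 -0.16667657]
93 0 [ 0.53504945 -0.10176565]
93 0.075 [ 0.53112425 -0.02686844]
93.3 -0.065 [ 0.53968511 -0.16660867]
93.3 0 [ 0.53594345 -0.10171645]
93.3 0.075 [ 0.53162615 -0.02684081]
```

```bash
python3 -m jog '[[[0.025,0.045,0,0,0,1,0],[0.05,0.09,0,0,0,2,0],[0.075,0.135,0,0,0,2.7,0],[0.1,0.18,0,0,0,2.7,0],[0.1094,0.1937,-0.01,0,0,2.7,0],[0.1094,0.1937,-0.035,0,0,2.7,0],[0.1094,0.1937,-0.06,0,0,2.7,0],[0.1094,0.1937,-0.067,0,0,2.7,0],[0.1094,0.1937,-0.067,0,0,2.7,0],[0.1094,0.1937,-0.067,0,0,2.7,0]]]'
python3 - <<'E'
from plant import ctrl
from h import *
c=snap("side"); c2=snap("top"); st=ctrl.state(); print(st["position"],st["force"])
d=np.array([np.cos(np.radians(93.1)),np.sin(np.radians(93.1))]); nn=np.array([-d[1],d[0]])
for n,cc in(("side",c),("top",c2)):
    W=cloud(cc); px=cc["pixels"].astype(int); sat=px.max(-1)-px.min(-1)
    D=W[(abs(W[...,0]-.532)<.02)&(W[...,1]>-.12)&(W[...,1]<.015)&(W[...,2]>.022)&(W[...,2]<.075)&(sat<40)]
    q=(D[:,:2]-[.5261,.069]); s=q@d; t=q@nn
    print(n,len(D),rect(D))
    for a in np.arange(-.18,-.05,.02):
        k=abs(s-a)<.01
        if k.any(): print(round(a,3),"lat %.4f %.4f z %.4f"%(t[k].min(),t[k].max(),np.median(D[k,2])))
    print("tip s",s.max())
p=c["pixels"][150:290,200:330,::-1]; cv2.imwrite("pics/s2.png",cv2.resize(p,None,fx=4,fy=4,interpolation=cv2.INTER_CUBIC))
E
```

```text
time: 3.9
position: [0.5401, -0.167, 0.0346]
ee_rot: [0.688, 0.726, -0.0, -0.0]
force: [-0.0, 0.4, -2.1]
gripper_width: 0.113
finger_force: 107.8
[ 0.54059103 -0.1672358   0.03529318] [-0.43670095  1.02030707 -3.92835535]
side 0 (array([0., 0.]), array([0., 0.]), 0.0, 0)Traceback (most recent call last):
  File "<stdin>", line 13, in <module>
    return umr_maximum(a, axis, None, out, keepdims, initial, where)
ValueError: zero-size array to reduction operation maximum which has no identity
```

Run:
```python
from plant import ctrl
from h import *
d=np.array([np.cos(np.radians(93.1)),np.sin(np.radians(93.1))]); nn=np.array([-d[1],d[0]])
cc=snap("top"); W=cloud(cc); px=cc["pixels"].astype(int); sat=px.max(-1)-px.min(-1)
D=W[(abs(W[...,0]-.532)<.02)&(W[...,1]>-.12)&(W[...,1]<.012)&(W[...,2]>.022)&(W[...,2]<.075)&(sat<40)]
print(len(D))
if len(D):
    q=(D[:,:2]-[.5261,.069]); s=q@d; t=q@nn
    print(rect(D),"tip",s.max())
    for a in np.arange(-.18,-.05,.02):
        k=abs(s-a)<.01
        if k.any(): print(round(a,3),"lat %.4f %.4f z %.4f"%(t[k].min(),t[k].max(),np.median(D[k,2])))
p=cc["pixels"][205:290,230:380,::-1]; cv2.imwrite("pics/t2.png",cv2.resize(p,None,fx=5,fy=5,interpolation=cv2.INTER_CUBIC))
```

```text
284
(array([534.5, -58. ]), array([ 12.6, 123.1]), -86.7, 284) tip -0.06566965432754233
-0.18 lat -0.0077 0.0046 z 0.0563
-0.16 lat -0.0074 0.0046 z 0.0531
-0.14 lat -0.0078 0.0047 z 0.0497
-0.12 lat -0.0077 0.0048 z 0.0462
-0.1 lat -0.0074 0.0047 z 0.0429
-0.08 lat -0.0072 0.0048 z 0.0387
-0.06 lat -0.0076 0.0027 z 0.0366
```

View pics/t2.png

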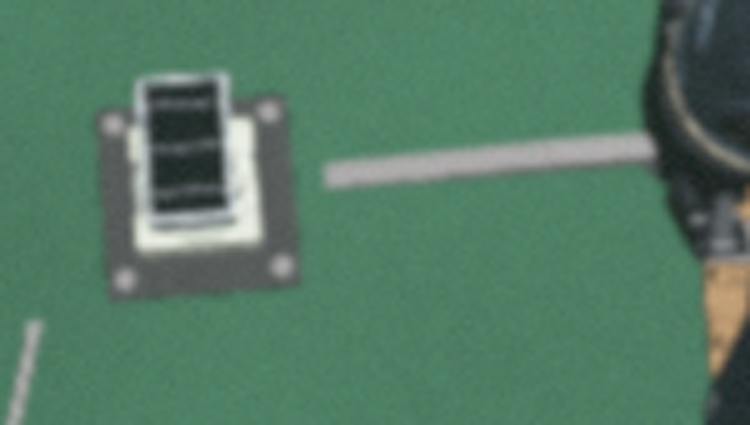

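The drift lies parallel to the slot, 1.5 mm too far in +x. I'll correct that, raise it 1 mm and start inserting.

```bash
python3 -m jog '[[[-0.0016,0,0.001,0,0,0,0],[-0.0024,0.015,0.001,0,0,0,0],[-0.0032,0.03,0.001,0,0,0,0],[-0.0038,0.04,0.001,0,0,0,0],[-0.0043,0.05,0.001,0,0,0,0],[-0.0049,0.06,0.001,0,0,0,0],[-0.0052,0.066,0.001,0,0,0,0],[-0.0052,0.066,0.001,0,0,0,0]]]' 120; python3 -c "
from plant import ctrl
s=ctrl.state();print(s['force'],s['ft_torque'])"
```

```text
time: 4.85
position: [0.5347, -0.0998, 0.0353]
ee_rot: [0.687, 0.726, -0.0, -0.0]
force: [0.2, -0.6, -4.0]
gripper_width: 0.113
finger_force: 119.0
[ 0.22950053 -0.57072223 -4.00530015] [-0.11878692 -0.02567184  0.01545744]
```

```bash
python3 -m jog '[[[-0.0005,0.01,-0.0005,0,0,0,0],[-0.0011,0.02,-0.001,0,0,0,0],[-0.0016,0.03,-0.001,0,0,0,0],[-0.0021,0.038,-0.0013,0,0,0,0],[-0.0024,0.045,-0.0013,0,0,0,0],[-0.0024,0.045,-0.0013,0,0,0,0]]]'; python3 -c "
from plant import ctrl
s=ctrl.state();print(s['force'],s['ft_torque'])"
```

```text
time: 5.45
position: [0.5324, -0.0557, 0.0339]
ee_rot: [0.688, 0.726, -0.001, 0.001]
force: [0.5, -3.0, -4.9]
gripper_width: 0.112
finger_force: 119.0
[ 0.48060368 -2.95629489 -4.87144528] [-0.97815206 -0.16665523 -0.02714334]
```

```bash
python3 -m jog '[[[-0.0003,0.006,0,0,0,0,0],[-0.0006,0.012,0,0,0,0,0],[-0.001,0.018,0,0,0,0,0],[-0.0013,0.024,0,0,0,0,0],[-0.0016,0.03,0,0,0,0,0],[-0.0017,0.032,0,0,0,0,0],[-0.0017,0.032,0,0,0,0,0],[-0.0017,0.032,0,0,0,0,0],[-0.0017,0.032,0,0,0,0,0],[-0.0017,0.032,0,0,0,0,0]]]'
python3 - <<'E'
from plant import ctrl
from h import *
c=snap("top"); W=cloud(c); s=ctrl.state(); print(s["force"],s["ft_torque"],s["position"])
H=W[(abs(W[...,0]-.526)<.06)&(abs(W[...,1]-.069)<.055)&(W[...,2]>.16)&(W[...,2]<.2)]; print(rect(H),np.median(H[:,2]))
E
```

```text
time: 6.45
position: [0.5306, -0.0237, 0.0339]
ee_rot: [0.688, 0.726, 0.0, -0.0]
force: [-0.3, 0.1, -5.8]
gripper_width: 0.11
finger_force: 118.8
[ 0.21925302 -0.10659055 -5.00857802] [-0.4409687   0.00298321  0.00878041] [ 0.53061716 -0.02376641  0.03394225]
(array([524.9,  70.5]), array([40.2, 64.1]), -3.5, 572) 0.17902850825873529
```

Measured from the housing top, the head has risen 9.9 mm, with no push force left. I'll release the drift, go up and turn for the head.

```bash
python3 -m jog '[[[0,0,0,0,0,0,0.04],[0,0,0,0,0,0,0.04],[0,0,0,0,0,0,0.04],[0,0,0,0,0,0,0.04],[0,0,0.02,0,0,0,0.04],[0,-0.01,0.06,0,0,0,0.04],[0,-0.02,0.11,0,0,8,0.08],[0,-0.02,0.16,0,0,16,0.0854],[0,-0.02,0.21,0,0,24,0.0854],[0,-0.0,0.216,0,0,32,0.0854],[-0.003,0.03,0.216,0,0,40,0.0854],[-0.0057,0.06,0.216,0,0,48,0.0854],[-0.0057,0.0943,0.216,0,0,56,0.0854],[-0.0057,0.0943,0.216,0,0,64,0.0854],[-0.0057,0.0943,0.216,0,0,72,0.0854],[-0.0057,0.0943,0.216,0,0,80,0.0854],[-0.0057,0.0943,0.216,0,0,83.4,0.0854],[-0.0057,0.0943,0.216,0,0,83.4,0.0854]]]'
python3 - <<'E'
from plant import ctrl
from h import *
s=ctrl.state(); print(s["position"],s["joints"],R.from_quat(s["ee_rot"]).as_matrix())
c=snap("side"); W=cloud(c)
H=W[(abs(W[...,0]-.526)<.05)&(abs(W[...,1]-.069)<.045)&(W[...,2]>.172)&(W[...,2]<.186)]; print(rect(H),np.median(H[:,2]))
px=c["pixels"].astype(int); sat=px.max(-1)-px.min(-1)
D=W[(abs(W[...,0]-.53)<.03)&(W[...,1]>-.08)&(W[...,1]<.03)&(W[...,2]>.022)&(W[...,2]<.075)&(sat<40)]; print("drift",rect(D),np.median(D[:,2]))
E
```

```text
time: 8.3
position: [0.5249, 0.0707, 0.2501]
ee_rot: [0.03, 1.0, 0.0, 0.0]
force: [0.2, -0.6, -0.2]
gripper_width: 0.999
finger_force: 0.0
[0.52491727 0.0706528  0.25007459] [ 1.33795407e-01  2.40746680e-01  3.79327954e-02  1.36784857e+00
 -2.62951267e-06  1.94291425e-01] [[-9.98170665e-01  6.04591232e-02  1.33028359e-04]
 [ 6.04591257e-02  9.98170674e-01  1.52523296e-05]
 [-1.31862865e-04  2.32672063e-05 -9.99999991e-01]]
(array([524.9,  71.5]), array([43.4, 63.5]), -3.7, 332) 0.17989229338138446
drift (array([529.5,  -6.6]), array([12.3, 73. ]), -86.5, 143) 0.055618405032643814
```

```bash
python3 -m jog '[[[0,0,-0.04,0,0,0,0.0854],[0,0,-0.08,0,0,0,0.0854],[0,0,-0.1,0,0,0,0.0854],[0,0,-0.112,0,0,0,0.0854],[0,0,-0.112,0,0,0,0.0854],[0,0,-0.112,0,0,0,0.02],[0,0,-0.112,0,0,0,0.02],[0,0,-0.112,0,0,0,0.02],[0,0,-0.112,0,0,0,0.02],[0,0,-0.112,0,0,0,0.02],[0,0,-0.112,0,0,0,0.02],[0,0,-0.112,0,0,0,0.02]]]' 100; python3 -c "
from plant import ctrl
s=ctrl.state();print(s['force'],s['ft_torque'],s['gripper_width']*85.4)"
```

```text
time: 9.55
position: [0.5257, 0.0706, 0.1392]
ee_rot: [0.031, 1.0, 0.0, 0.001]
force: [-1.0, -0.4, 6.1]
gripper_width: 0.457
finger_force: 99.5
[-0.96787529 -0.38575139  6.13044222] [0.06647335 0.11201679 0.00074453] 39.01153348911278
```

```bash
python3 -m jog '[[[0,0,0.01,0,0,0,0.02],[0,0,0.02,0,0,0,0.02],[0,0,0.03,0,0,0,0.02],[0,0,0.05,0,0,0,0.02],[0,0,0.07,0,0,0,0.02],[0,0,0.09,0,0,0,0.02],[0,0,0.12,0,0,0,0.02],[0,0,0.14,0,0,0,0.02],[0,0,0.14,0,0,0,0.02],[0,0,0.14,0,0,0,0.02]]]' 110
python3 - <<'E'
from plant import ctrl
from h import *
s=ctrl.state(); print(s["position"],s["force"],s["joints"],s["gripper_width"]*85.4)
c=snap("side"); W=cloud(c); P=s["position"]
px=c["pixels"].astype(int); sat=px.max(-1)-px.min(-1)
# shank points
K=W[(abs(W[...,0]-P[0])<.03)&(abs(W[...,1]-P[1])<.03)&(W[...,2]>.15)&(W[...,2]<P[2]-.01)&(sat<60)]
for z in np.arange(.16,P[2],.01):
    k=K[abs(K[:,2]-z)<.005]
    if len(k)>2: print("z %.3f"%z,len(k),np.round(k.min(0)*1000,1),np.round(k.max(0)*1000,1))
D=W[(abs(W[...,0]-.53)<.03)&(W[...,1]>-.12)&(W[...,1]<.03)&(W[...,2]>.022)&(W[...,2]<.075)&(sat<40)]; print("drift",rect(D),np.median(D[:,2]))
cv2.imwrite("pics/s3.png",cv2.resize(c["pixels"][100:260,160:330,::-1],None,fx=3.5,fy=3.5,interpolation=cv2.INTER_CUBIC))
E
```

```text
time: 10.55
position: [0.5249, 0.0706, 0.2778]
ee_rot: [0.031, 1.0, -0.0, 0.0]
force: [-0.0, -0.9, -4.9]
gripper_width: 0.456
finger_force: 111.4
[0.52489214 0.07056009 0.27782291] [-1.31830990e-03 -9.26793803e-01 -4.86225706e+00] [ 1.33672411e-01  2.35468371e-01  1.01151057e-01  1.43626765e+00
 -7.88862752e-05  1.95068206e-01] 38.98485923895621
z 0.190 8 [520.8  58.7 187.8] [530.7  63.6 194.2]
z 0.200 17 [518.9  60.1 195.8] [531.8  64.1 205. ]
z 0.210 21 [515.4  58.9 205.1] [534.5  66.8 214.7]
z 0.220 28 [514.   56.6 215.3] [535.4  67.3 224.7]
z 0.230 31 [514.1  56.5 225.3] [536.   66.1 234.8]
z 0.240 29 [512.5  56.9 235.1] [536.5  66.5 244. ]
z 0.250 34 [511.2  54.4 245.3] [537.1  67.3 254.7]
z 0.260 23 [511.6  53.5 255.1] [537.2  65.1 264.9]
z 0.270 7 [504.   51.  265.6] [545.3  71.2 267.4]
drift (array([529.7,  -7.6]), array([12.4, 74.9]), -86.6, 151) 0.0445563106122997
```

View pics/s3.png

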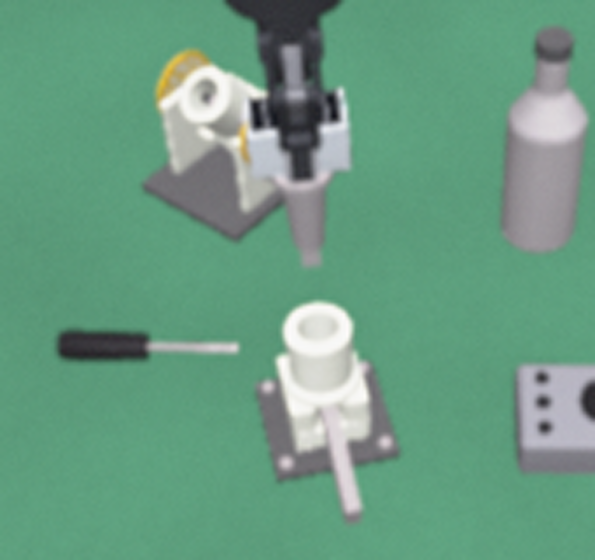

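```bash
cat > stand.py <<'E'
from plant import ctrl
from h import *
out=[]
for nme in("top","side"):
    cs=[snap(nme) for _ in range(6)]; Z=np.stack([c["range_z"] for c in cs]); c=cs[0]; c["range_z"]=np.median(Z,0); W=cloud(c)
    px=c["pixels"].astype(int); sat=px.max(-1)-px.min(-1); br=px.mean(-1)
    M=np.array([.4672,.3613,.1154]); n=np.array([-.455,-.415,.788]); n/=np.linalg.norm(n)
    for it in range(6):
        d=W-M; h=d@n; r=np.linalg.norm(d-h[...,None]*n,axis=-1)
        k=(abs(h)<(.005 if it<3 else .003))&(r>.0165)&(r<.0245)&(sat<45)&(br>120); I=W[k]
        m=I.mean(0); n=np.linalg.svd(I-m)[2][2]; n*=np.sign(n[2])
        d=W-m; h=d@n; rr=np.linalg.norm(d-h[...,None]*n-(M-m-((M-m)@n)*n),axis=-1)
        kk=(abs(h)<.0035)&(rr<.03)&(rr>.012)&(sat<45)&(br>120); J=W[kk]; B=np.linalg.svd(I-m)[2][:2]; q=(J-m)@B.T
        cc,rad=cv2.minEnclosingCircle((q*1000).astype(np.float32)); M=m+np.array(cc)/1000@B
    print(nme,len(I),len(J),"n",n,"tilt %.2f az %.2f"%(np.degrees(np.arccos(n[2])),np.degrees(np.arctan2(n[1],n[0]))),"M",M,"rad",rad,"rms",np.std((I-m)@n))
E
python3 stand.py
```

```text
top 202 231 n [-0.45218241 -0.4290471   0.78195246] tilt 38.56 az -136.50 M [0.46672241 0.36054846 0.1146698 ] rad 25.047809600830078 rms 0.0008203433470015924
side 97 111 n [-0.46355625 -0.41761509  0.78148144] tilt 38.60 az -137.98 M [0.46698338 0.36235151 0.11630407] rad 24.90477752685547 rms 0.0011369667902510296
```

```bash
cat > goal.py <<'E'
from plant import ctrl
from h import *
M=np.array([.4669,.3613,.1154]); t=np.radians(38.6); a=np.radians(-137.5)
n=np.array([np.sin(t)*np.cos(a),np.sin(t)*np.sin(a),np.cos(t)]); u=np.array([-np.cos(t)*np.cos(a),-np.cos(t)*np.sin(a),np.sin(t)])
def Rt(off): return np.c_[np.cross(u,-n),u,-n]@R.from_euler("z",off,degrees=True).as_matrix()
if __name__=="__main__":
    s=ctrl.state(); P=s["position"]; R0=R.from_quat(s["ee_rot"]).as_matrix()
    print("n",n,"P",P,"j",s["joints"],"F",s["force"],"alongn",s["force"]@n,"lat",(P-M)-((P-M)@n)*n,"h",(P-M)@n-.0125)
    for off in(-45,0):
        rv=R.from_matrix(Rt(off)@R0.T).as_rotvec(degrees=True)
        for h in(.1,.05,.03,.016,0): print(off,h,np.round(M+(h+.0125)*n-P,4),np.round(rv,2))
E
python3 goal.py
```

```text
n [-0.45997229 -0.42148695  0.78152047] P [0.5249301  0.07055728 0.27794144] j [ 1.33675527e-01  2.35759798e-01  1.01840171e-01  1.43697081e+00
 -1.09821800e-04  1.95021699e-01] F [ 0.78195981  0.10326346 -3.40838074] alongn -3.066923364836374 lat [ 0.1605494  -0.19680108 -0.01164501] h 0.21038148737185716
-45 0.1 [-0.1098  0.2433 -0.0746] [ 25.83 -28.69   0.98]
-45 0.05 [-0.0868  0.2644 -0.1137] [ 25.83 -28.69   0.98]
-45 0.03 [-0.0776  0.2728 -0.1293] [ 25.83 -28.69   0.98]
-45 0.016 [-0.0711  0.2787 -0.1403] [ 25.83 -28.69   0.98]
-45 0 [-0.0638  0.2855 -0.1528] [ 25.83 -28.69   0.98]
0 0.1 [-0.1098  0.2433 -0.0746] [ 35.69 -17.03 -42.28]
0 0.05 [-0.0868  0.2644 -0.1137] [ 35.69 -17.03 -42.28]
0 0.03 [-0.0776  0.2728 -0.1293] [ 35.69 -17.03 -42.28]
0 0.016 [-0.0711  0.2787 -0.1403] [ 35.69 -17.03 -42.28]
0 0 [-0.0638  0.2855 -0.1528] [ 35.69 -17.03 -42.28]
```

```bash
python3 -m jog '[[[-0.04,0.02,0,5,-5.5,0.2,0.02],[-0.08,0.05,0,10,-11,0.4,0.02],[-0.12,0.09,0,15,-16.6,0.6,0.02],[-0.13,0.13,0,20,-22.2,0.8,0.02],[-0.13,0.17,-0.02,25.83,-28.69,0.98,0.02],[-0.13,0.2,-0.04,25.83,-28.69,0.98,0.02],[-0.12,0.225,-0.05,25.83,-28.69,0.98,0.02],[-0.1098,0.2433,-0.0746,25.83,-28.69,0.98,0.02],[-0.1098,0.2433,-0.0746,25.83,-28.69,0.98,0.02],[-0.1098,0.2433,-0.0746,25.83,-28.69,0.98,0.02],[-0.1098,0.2433,-0.0746,25.83,-28.69,0.98,0.02]]]'; python3 goal.py
python3 - <<'E'
from goal import *
s=ctrl.state(); P=s["position"]; c=snap("side"); W=cloud(c); O=P-.0125*n
px=c["pixels"].astype(int); sat=px.max(-1)-px.min(-1)
d=W-O; h=d@n; l=d-h[...,None]*n; Rr=np.linalg.norm(l,axis=-1)
e1=np.cross(n,[0,0,1.]); e1/=np.linalg.norm(e1); e2=np.cross(n,e1)
for z in np.arange(-.075,.0,.01):
    k=(abs(h-z)<.005)&(Rr<.03)&(sat<70)
    if k.sum()>3:
        a=l[k]@e1*1000;b=l[k]@e2*1000; print("%.3f"%z,k.sum(),"e1 %.1f %.1f e2 %.1f %.1f"%(a.min(),a.max(),b.min(),b.max()))
print(e1,e2)
cv2.imwrite("pics/s4.png",cv2.resize(c["pixels"][80:220,150:320,::-1],None,fx=4,fy=4,interpolation=cv2.INTER_CUBIC))
E
```

```text
time: 12.3
position: [0.4151, 0.3134, 0.2038]
ee_rot: [0.021, 0.944, 0.228, 0.239]
force: [-0.2, 0.5, -4.3]
gripper_width: 0.457
finger_force: 112.1
n [-0.45997229 -0.42148695  0.78152047] P [0.41509281 0.31344543 0.20377774] j [ 0.59203869 -0.16617505 -0.77816957  0.29058383  0.09287903  0.66824377] F [-0.23086727  0.46343789 -4.27178675] alongn -3.4276292703675457 lat [ 2.01394590e-04 -1.97478974e-04  1.20292697e-05] h 0.10056895835450957
-45 0.1 [ 0.0001  0.0004 -0.0005] [0.01 0.   0.02]
-45 0.05 [ 0.0231  0.0215 -0.0395] [0.01 0.   0.02]
-45 0.03 [ 0.0323  0.0299 -0.0552] [0.01 0.   0.02]
-45 0.016 [ 0.0387  0.0358 -0.0661] [0.01 0.   0.02]
-45 0 [ 0.0461  0.0426 -0.0786] [0.01 0.   0.02]
0 0.1 [ 0.0001  0.0004 -0.0005] [ 20.71  18.96 -35.15]
0 0.05 [ 0.0231  0.0215 -0.0395] [ 20.71  18.96 -35.15]
0 0.03 [ 0.0323  0.0299 -0.0552] [ 20.71  18.96 -35.15]
0 0.016 [ 0.0387  0.0358 -0.0661] [ 20.71  18.96 -35.15]
0 0 [ 0.0461  0.0426 -0.0786] [ 20.71  18.96 -35.15]
-0.075 8 e1 -10.3 -0.9 e2 -9.8 8.8
-0.065 10 e1 -11.5 -0.4 e2 -4.3 9.1
-0.055 14 e1 -14.0 -3.0 e2 -11.4 9.8
-0.045 16 e1 -13.9 -4.2 e2 -12.4 8.9
-0.035 16 e1 -14.3 0.6 e2 -11.5 11.8
-0.025 18 e1 -15.4 -6.6 e2 -13.4 10.7
-0.015 20 e1 -15.5 -5.3 e2 -14.5 12.5
-0.005 4 e1 -15.2 -11.0 e2 -1.1 10.4
[-0.67559021  0.73727734  0.        ] [-0.57619733 -0.52798758 -0.6238796 ]
```

View pics/s4.png

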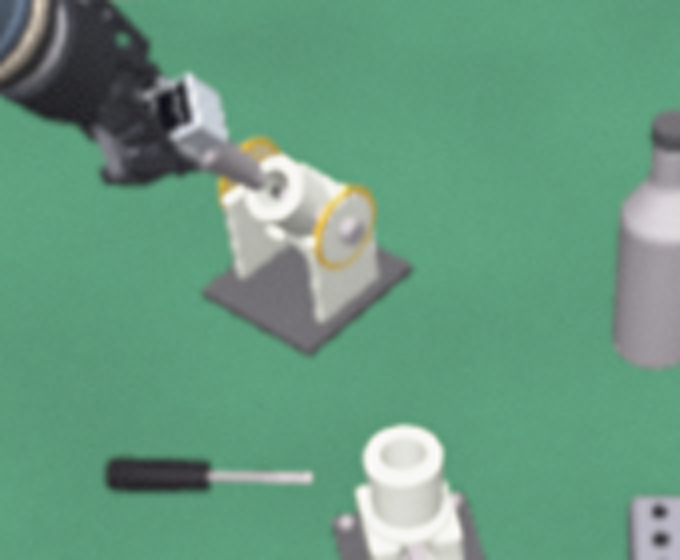

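The shank is pointed at the mouth of the tilted socket, about 45 degrees off in roll. Next it goes in along the bore.

```bash
python3 -m jog '[[[0.0115,0.0107,-0.0198,0,0,0,0.02],[0.0231,0.0215,-0.0395,0,0,0,0.02],[0.0277,0.0257,-0.0473,0,0,0,0.02],[0.0323,0.0299,-0.0552,0,0,0,0.02],[0.035,0.0324,-0.06,0,0,0,0.02],[0.035,0.0324,-0.06,0,0,0,0.02],[0.035,0.0324,-0.06,0,0,0,0.02]]]'; python3 goal.py | head -3
```

```text
time: 13.05
position: [0.4501, 0.3461, 0.1437]
ee_rot: [0.021, 0.944, 0.229, 0.239]
force: [-1.1, 0.3, -4.1]
gripper_width: 0.455
finger_force: 112.5
n [-0.45997229 -0.42148695  0.78152047] P [0.45006381 0.34614351 0.14367827] j [ 0.61195258  0.00888354 -0.82029805  0.07195773  0.08086189  0.68374412] F [-1.10671336  0.27426925 -4.110394  ] alongn -2.8189004887370968 lat [-1.70248289e-04  1.15029637e-04 -3.81640732e-05] h 0.023732488617369225
-45 0.1 [-0.0349 -0.0323  0.0596] [-0.  0.  0.]
-45 0.05 [-0.0119 -0.0112  0.0206] [-0.  0.  0.]
```

```bash
python3 -m jog '[[[0.0024,0.0022,-0.0041,0,0,0,0.02],[0.0024,0.0022,-0.0041,0,0,0,0.02],[0.0024,0.0022,-0.0041,3.45,3.16,-5.86,0.02],[0.0024,0.0022,-0.0041,6.9,6.32,-11.72,0.02],[0.0024,0.0022,-0.0041,10.35,9.48,-17.57,0.02],[0.0024,0.0022,-0.0041,13.8,12.64,-23.43,0.02],[0.0024,0.0022,-0.0041,17.26,15.8,-29.29,0.02],[0.0024,0.0022,-0.0041,20.71,18.96,-35.15,0.02],[0.0024,0.0022,-0.0041,20.71,18.96,-35.15,0.02],[0.0024,0.0022,-0.0041,20.71,18.96,-35.15,0.02]]]'; python3 goal.py | grep -v "^-45"
```

```text
time: 14.05
position: [0.4528, 0.3484, 0.1395]
ee_rot: [0.378, 0.864, 0.302, 0.134]
force: [0.3, -0.4, -3.7]
gripper_width: 0.456
finger_force: 112.4
n [-0.45997229 -0.42148695  0.78152047] P [0.45280072 0.34836268 0.13951467] j [ 0.61287664  0.02182076 -0.82226881  0.05631924  0.07993572  1.4659189 ] F [ 0.27760419 -0.41761244 -3.70808178] alongn -2.8496138652799945 lat [6.06431907e-05 3.78604397e-05 5.61109655e-05] h 0.01828429541997994
0 0.1 [-0.0376 -0.0345  0.0638] [ 0.09  0.14 -0.16]
0 0.05 [-0.0146 -0.0134  0.0247] [ 0.09  0.14 -0.16]
0 0.03 [-0.0054 -0.005   0.0091] [ 0.09  0.14 -0.16]
0 0.016 [ 0.001   0.0009 -0.0018] [ 0.09  0.14 -0.16]
0 0 [ 0.0083  0.0077 -0.0143] [ 0.09  0.14 -0.16]
```

Now push along the bore toward home.

```bash
python3 -m jog '[[[0.002,0.0018,-0.0034,0,0,0,0.02],[0.004,0.0036,-0.0068,0,0,0,0.02],[0.0055,0.005,-0.0094,0,0,0,0.02],[0.0065,0.006,-0.0111,0,0,0,0.02],[0.0065,0.006,-0.0111,0,0,0,0.02]]]'; python3 goal.py | head -1;  python3 -m jog '[[[0.001,0.0009,-0.0017,0,0,0,0.02],[0.0018,0.0017,-0.0032,0,0,0,0.02],[0.0018,0.0017,-0.0032,0,0,0,0.02],[0.0018,0.0017,-0.0032,0,0,0,0.02]]]';python3 goal.py | head -1
```

```text
time: 14.55
position: [0.4591, 0.3547, 0.1278]
ee_rot: [0.38, 0.864, 0.303, 0.133]
force: [1.2, 3.9, -6.6]
gripper_width: 0.453
finger_force: 112.4
n [-0.45997229 -0.42148695  0.78152047] P [0.45909947 0.35469429 0.12783965] j [ 0.61624413  0.05694153 -0.82585284  0.01819054  0.07864159  1.47181689] F [ 1.16540525  3.92770859 -6.59554541] alongn -7.346085779810271 lat [-0.0003977   0.00017774 -0.00013821] h 0.0035940897891329412
time: 14.95
position: [0.4607, 0.3559, 0.1256]
ee_rot: [0.38, 0.864, 0.303, 0.133]
force: [-10.7, -8.4, 10.3]
gripper_width: 0.453
finger_force: 114.6
n [-0.45997229 -0.42148695  0.78152047] P [0.46069406 0.35588008 0.12561773] j [ 0.61673477  0.06402084 -0.82732646  0.0083929   0.07785909  1.4726547 ] F [-10.67373984  -8.42565976  10.26951927] alongn 16.48676968451166 lat [-1.69106259e-04  1.11825190e-04 -3.92201304e-05] h 0.0006243517616785349
```

```bash
python3 -m jog '[[[0.0005,0.0004,-0.0008,0,0,0,0.02],[0.0009,0.0008,-0.0016,0,0,0,0.02],[0.0009,0.0008,-0.0016,0,0,0,0.02],[0.0009,0.0008,-0.0016,0,0,0,0.02]]]';python3 goal.py | head -1
```

```text
time: 15.35
position: [0.4608, 0.356, 0.1254]
ee_rot: [0.38, 0.863, 0.304, 0.134]
force: [-34.2, -30.0, 43.2]
gripper_width: 0.454
finger_force: 120.1
n [-0.45997229 -0.42148695  0.78152047] P [0.46079193 0.35595076 0.12539405] j [ 0.61674831  0.0645055  -0.82914931  0.00459335  0.07783677  1.4729399 ] F [-34.23061621 -30.01475082  43.19073471] alongn 62.150403901732595 lat [-1.86051627e-04  7.72898369e-05 -6.78189977e-05] h 0.0003747324590687006
```

```bash
python3 -m jog '[[[-0.0009,-0.0008,0.0016,0,0,0,0.02],[-0.0012,-0.0011,0.002,0,0,0,0.02],[-0.0012,-0.0011,0.002,0,0,0,0.0854],[-0.0012,-0.0011,0.002,0,0,0,0.0854],[-0.0012,-0.0011,0.002,0,0,0,0.0854],[-0.0012,-0.0011,0.002,0,0,0,0.0854],[-0.0012,-0.0011,0.002,0,0,0,0.0854],[-0.006,-0.0055,0.0102,0,0,0,0.0854],[-0.0138,-0.0126,0.0234,0,0,0,0.0854],[-0.023,-0.0211,0.0391,0,0,0,0.0854],[-0.046,-0.0421,0.0782,0,0,0,0.0854],[-0.069,-0.0632,0.1172,0,0,0,0.0854],[-0.115,-0.1054,0.16,0,0,0,0.0854],[-0.13,-0.13,0.18,0,0,0,0.0854],[-0.13,-0.13,0.18,0,0,0,0.0854],[-0.13,-0.13,0.18,0,0,0,0.0854]]]'
python3 - <<'E'
from goal import *
print(ctrl.state()["position"],ctrl.state()["force"])
for nm in("top","side"):
    c=snap(nm); W=cloud(c); d=W-M; h=d@n; l=d-h[...,None]*n; r=np.linalg.norm(l,axis=-1)
    k=(r<.045)&(h>.044)&(h<.07); I=W[k]
    if len(I)<20: print(nm,"few",len(I)); continue
    m=I.mean(0); nn=np.linalg.svd(I-m)[2][2]; nn*=np.sign(nn[2])
    y=np.cross(n,u); q=np.c_[l[k]@u,l[k]@y]
    print(nm,"cell h",np.median(h[k]),"tilt err",np.degrees(np.arccos(min(1,nn@n))),"rect u,y",rect(q))
    D=W[(abs(W[...,0]-.53)<.03)&(W[...,1]>-.08)&(W[...,1]<.03)&(W[...,2]>.022)&(W[...,2]<.075)]; print("drift",rect(D))
    if nm=="side": cv2.imwrite("pics/s5.png",cv2.resize(c["pixels"][80:270,150:380,::-1],None,fx=3,fy=3,interpolation=cv2.INTER_CUBIC))
E
```

```text
time: 16.95
position: [0.3317, 0.2262, 0.3057]
ee_rot: [0.38, 0.863, 0.304, 0.135]
force: [0.8, 0.7, 0.1]
gripper_width: 0.999
finger_force: 0.0
[0.33166011 0.22621159 0.30568128] [0.8468002  0.68575168 0.10483802]
top cell h 0.05297216029070314 tilt err 2.8832655425821065 rect u,y (array([-1.2,  0. ]), array([64.8, 40.6]), 89.7, 583)
drift (array([529.5,  -8.5]), array([12.4, 76.1]), -86.7, 178)
side cell h 0.0537481010559851 tilt err 1.7382369623225151 rect u,y (array([-0.4,  0.5]), array([65.2, 39.4]), 88.9, 262)
drift (array([529.8,  -8.1]), array([12.3, 74.1]), -87.0, 151)
```

View pics/s5.png

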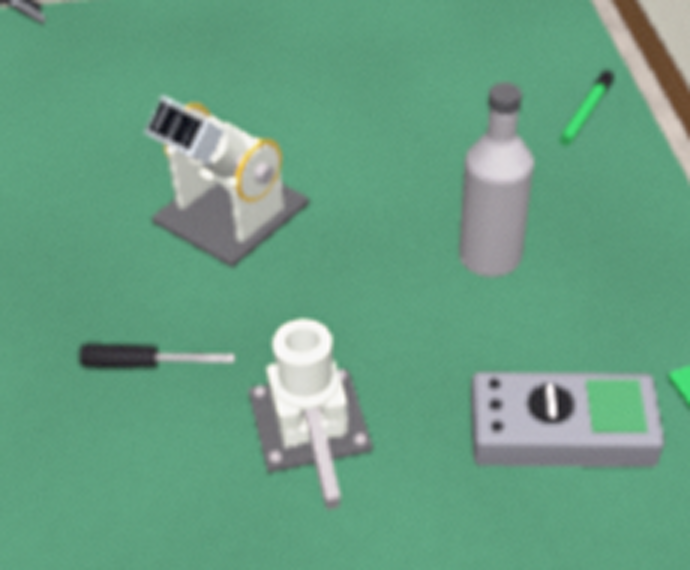

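The head sits home in the tilted socket: the cell top is 53 mm above the mouth (52 expected) and it is in line. The drift is still in the bench slot and the gripper is clear.

```bash
python3 -c "
from plant import ctrl
print(ctrl.hand_in())"
```

```text
the job is handed in; nothing more can be done
None
```

I handed the job in at about 17 s of the 54 s limit: the head is pressed home in the tilted socket and released, the thin drift is left in the bench slot, and I never touched the other objects; the judge's result was not shown.

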